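# Open the safety-capped cleaner bottle in its holder

## Task

Stand the square cleaner bottle in the cup of the raised holder, all the way down and upright with its cap still closed, so that it cannot turn. Then press its safety cap well down and, only while it is down, twist it anticlockwise until it comes free, and lift it straight up. Finish while still holding the cap level and still in the gripper, about 6 cm clear above the bottle's mouth, with the bottle left seated in the cup and the other goods on the counter undisturbed.

Things in the scene. Friction and masses are not known exactly. Their poses are not given: they have to be found in the camera images.
- bottle_center (a point): Square white cleaner bottle with a safety cap: body 54 x 54 mm, 80 mm tall, then a shoulder narrowing to a neck; 135 mm tall overall with the cap closed, 0.2 to 0.45 kg. The point is on its axis, 67.5 mm above its underside; z up, x and y square to its sides. With the cap closed it may be lifted and carried by its cap.
- cap_center (a point): Dark grey ribbed round push-and-turn cap, 42 mm across, 29 mm tall, closed on the bottle at the start. The point is its centre, half-way up, 53 mm above bottle_center when closed; z up, x along the bottle's x when closed. Held pressed, it turns anticlockwise seen from above and is free to lift off 50 to 130 degrees from closed, relative to the bottle (aim for 80: the bottle itself can turn up to 11 degrees in the cup).
- spring_seal (a joint): How far the closed cap is pressed down on the sprung plug in the bottle's mouth: 0 not pressed, 0.0095 m fully down. 6 N starts it, 13 N holds it fully down. The cap is locked against turning until pressed 5 mm (aim for 7 to 8; do not force it); clockwise never. Free, the plug's top is 132 mm above the bottle's underside. Fingertips have 14 mm or more free below the closed cap.
- holder_cup (a point): Bottle holder: fixed narrow metal pedestal, 90 mm square foot, with a square cup, 59 mm inside, that keeps a bottle from turning. The point is the centre of the cup's floor, 60 mm above the table; x and y square to the cup. Walls 14 mm high, then lips flaring outward up to 23 mm above the floor. The bottle fits at any quarter turn with about 2.5 mm to spare each side.
- bowl_mid (a point): Bystander, leave alone: a shallow steel bowl, 110 mm wide, 45 mm high. The point is 22.5 mm above its underside, on its axis.
- jar_mid (a point): Bystander, leave alone: a small glass jar with steel lid, 56 mm wide, 70 mm high. The point is 35 mm above its underside, on its axis.
- tin_mid (a point): Bystander, leave alone: a paper-wrapped tin, 60 mm wide, 60 mm high. The point is 30 mm above its underside, on its axis.
- round_bottle_mid (a point): Bystander, leave alone: a ROUND white bottle with a narrow plain cap, 60 mm wide, 150 mm high (not the one to open). The point is 75 mm above its underside, on its axis.
- brush_mid (a point): Bystander, leave alone: a wooden hand brush lying flat, handle along the point's -x direction. The point is 10 mm above the table, near the middle of the brush.
- carton_mid (a point): Bystander, leave alone: a small cardboard box 90 x 60 x 50 mm. The point is 25 mm above its underside, on its axis.
- mug_mid (a point): Bystander, leave alone: a white mug, 76 mm wide, 85 mm high. The point is 42.5 mm above its underside, on its axis.
Things that resemble listed ones, but are neither listed nor needed, are in the scene too. Leave any pink look-alike of the part that bears cap_center alone.

How it is judged (in metres and radians):
On the way, in this order (a step that is already met when the one before it is completed fails the run):
1. the bottle stands fully down and upright in the holder's cup with its cap on (horizontal distance between bottle_center and holder_cup below 0.008 m and z of bottle_center in the frame of holder_cup between 0.0635 and 0.0725 m and angle between bottle_center's own z axis and vertical below 0.08 rad and z of cap_center in the frame of bottle_center below 0.057 m and horizontal distance between cap_center and bottle_center below 0.006 m), for 0.2 s.
2. the cap, still on the bottle, is turned past its catch while pressed down (angle between the x axis of cap_center and the x axis of bottle_center, either way round between 0.3 and 0.8 rad and value of joint spring_seal above 0.003 m and z of cap_center in the frame of bottle_center below 0.057 m), for 0.02 s.
At the end, for the whole second after the job is handed in: The bottle stands in the cup (axis within 8 mm of the cup's centre, underside within 5 mm of its floor, tilt under 0.08 rad); the cap is held still by the fingers alone, level within 0.3 rad, its axis within 30 mm of the bottle's, its underside 30 to 120 mm above the top of the mouth's plug (horizontal distance between bottle_center and holder_cup below 0.008 m and z of bottle_center in the frame of holder_cup between 0.0635 and 0.0725 m and angle between bottle_center's own z axis and vertical below 0.08 rad and z of cap_center in the frame of bottle_center between 0.109 and 0.199 m and horizontal distance between cap_center and bottle_center below 0.03 m and angle between cap_center's own z axis and vertical below 0.3 rad and contact force between the fingers and cap above 1 N and contact force between cap and bottle below 0.1 N and contact force between cap and holder below 0.1 N and linear speed of each of cap, bottle below 0.02 m/s); the arm keeps its last pose, push and grip.
It fails at once if the cap was forced round past its catch without being pressed down (less than 3 mm) (angle between the x axis of cap_center and the x axis of bottle_center, either way round between 0.3 and 0.6 rad and value of joint spring_seal below 0.003 m and z of cap_center in the frame of bottle_center below 0.057 m).
It fails at once if a bystander was moved by more than 3 cm (distance of any of bowl_mid, jar_mid, tin_mid, round_bottle_mid, brush_mid, carton_mid, mug_mid from where it was at the start of the episode above 0.03 m).
It fails at once if the bottle was tipped over (angle between bottle_center's own z axis and vertical above 0.7 rad).
It also fails if it takes over 64 s, if anything falls off the work surface, if the arm or the gripper's body presses on something with over 40 N, if the wrist force passes 120 N, or if a joint passes its speed limit or range.

## Robot

A 7-joint arm with a two-finger parallel gripper is mounted at the origin on the work surface. World frame = base frame: x ahead of the robot, y to its left, z up, the work surface at z = 0. Lengths are in mm, angles in rad, forces in N, time in s.
With the tool pointing down it reaches from about 400 to 875 mm from the base axis. Payload 4.4 kg.
Tool frame: the origin (TCP) lies midway between the tips of the shut fingers; the grasp point (between the pads) lies 19 mm behind it; z points along the fingers, y is the line along which they close (so a half turn about z gives the same grasp; the last joint's range is limited). The gripper opens to 85 mm and grips with 20 to 120 N. Pads are 22 mm wide; open, the fingers measure 114 mm over their backs; the gripper's body (76 mm by 85 mm) begins 54 mm behind the grasp point. The pads swing forward as they close: fully open they stand 13 mm farther back than shut.
Start: joints at [1.141, 0.628, 0.038, 1.517, -0.027, 0.996, -0.02], TCP at [231.317, -607.462, 210.713] pointing down, gripper open.
Joint ranges: [-3.06, 3.06], [-0.37, 2.12], [-1.25, 1.32], [0.18, 2.47], [-1.1, 4.24], [0.23, 1.98], [-2.94, 2.94]. Speed limits (rad/s): [2.57, 2.57, 3.14, 3.14, 3.14, 3.14, 3.14].

## Interface

Orientations are given as [roll, pitch, yaw] about the fixed x, y, z axes, in that order (R = Rz(yaw) Ry(pitch) Rx(roll)).
In Python, from cell import ctrl gives the robot as it stands. The module is installed in compiled form; this text tells all that it offers.
- The arm moves only by the tool step_arm, never from a script. Its argument "commands" is one flat list of numbers, 7 for each row, row after row: the shift along the tool's x, y, z in cm, then the turn, a rotation vector about the tool's x, y, z in rad, then the opening, from 0 (shut) to 1 (fully open). A call has 1 to 10 rows; each row is the pose to reach, as a shift and turn from the pose commanded when the call began, along the tool's axes at that moment; what a row does not reach only later rows make up. A row lasts 1/10 s, in which the tool goes at most 50 mm and 8.59 degrees, less where a joint would pass 70% of its speed; a pose out of reach is approached as far as the arm can. A call with a gripper value outside its range is refused whole. The fingers move at their own pace and stop on an object; the grip force is fixed at half the most. Time passes only in rows, so rows that repeat a pose let the fingers close. It gives the time, the measured TCP pose, the force, the opening and the grip force at its end, in the units of the state.
- ctrl.read_state(): the state, without advancing time (a new reading comes with each control period).
- ctrl.get_image(name): name is "scene" or "top"; returns a dict with "image" (400x640x3 uint8, red, green, blue), "range_z" (400x640 float32, mm along the optical axis (not along the pixel's ray), 0 where there is no reading), "vfov" (degrees; the focal length in pixels is half the picture's height over the tangent of half this angle, whatever the lens; pixels are square), "cx", "cy" (the principal point, pixels), "D" ([k1, k2, p1, p2, k3] as OpenCV has them; the pictures are not rectified), "world_to_cam" (4x4, takes a point from world to camera coordinates). Camera axes: x right, y down, z forward; pixel columns grow to the right and rows downward; lengths in mm; the calibration is good to about 2 mm. A picture is of the moment at which its call begins.
- ctrl.finish_job(): hands the job in; it is judged then, once.
The state is a dict: "clock": time; "qpos": joint angles; "qd": joint speeds; "tau": joint torques, N m; "eef_pos": TCP position; "tool_rot": TCP orientation; "force": force on the tool from outside, world axes, zero at the start; "torque": the same for the moment, N m; "width": finger opening in mm; "gripper_force": force on a finger pad.
Only numpy, scipy, OpenCV 4.12 (cv2) and the standard library are available. Lean on these libraries where they do the work, as an engineer would, in place of code of your own. Each camera call takes 0.05 s, during which the arm holds its last target. There are 200 camera calls.

## Working session

There is one attempt and no reset: what is moved stays moved. The work goes in short steps, Python scripts to look and compute and a tool call to move; the robot and the scene stay as the last step left them, time stands still between calls to the robot, and variables do not carry over. Pictures are saved under pics/ and viewed, at most 10 in all, crops included, and the job is handed in when it is done.

Besides the shell and the picture viewer there is one more tool, called after "Emit:" as name(argument=value, ...) on one line, values as JSON. step_arm: Moves the arm, as the interface text tells. Its arguments: {"type":"object","properties":{"commands":{"type":"array"}},"required":["commands"]}

```bash
mkdir -p pics; cat > h.py <<'E'
import numpy as np, cv2, pickle
from cell import ctrl
def grab(n,save=None):
    d=ctrl.get_image(n)
    if save: cv2.imwrite('pics/'+save+'.png',d['image'][...,::-1])
    pickle.dump(d,open(f'{n}.pkl','wb')); return d
def K(d):
    f=200/np.tan(np.radians(d['vfov']/2)); return np.array([[f,0,d['cx']],[0,f,d['cy']],[0,0,1]])
def world(d,u,v,z=None):
    "pixel -> world by depth"
    p=cv2.undistortPoints(np.array([[[u,v]]],float),K(d),np.array(d['D']))[0,0]
    T=np.linalg.inv(d['world_to_cam'])
    ray=T[:3,:3]@np.array([p[0],p[1],1]); o=T[:3,3]
    if z is None: return o+ray*d['range_z'][int(round(v)),int(round(u))]
    return o+ray*(z-o[2])/ray[2]
def cloud(d):
    v,u=np.mgrid[0:400,0:640]
    p=cv2.undistortPoints(np.stack([u,v],-1).reshape(-1,1,2).astype(float),K(d),np.array(d['D']))[:,0]
    z=d['range_z'].reshape(-1,1); c=np.hstack([p*z,z]); T=np.linalg.inv(d['world_to_cam'])
    return (c@T[:3,:3].T+T[:3,3]).reshape(400,640,3)
E
python3 - <<'E'
from h import *
for n in('scene','top'):
    d=grab(n,n+'0'); print(n,np.linalg.inv(d['world_to_cam'])[:3,3].round(),K(d)[0,0])
print(ctrl.read_state())
E
```

```text
scene [1100.  687.  930.] 464.88139839270184
top [4.310e+02 1.000e+00 1.192e+03] 414.85599444151956
{'clock': 0.1, 'qpos': array([ 1.14116926,  0.62924511,  0.03842625,  1.51826552, -0.0269852 ,
        0.99628827, -0.01998721]), 'qd': array([ 0.00019739, -0.00124197,  0.00064239, -0.00442876,  0.00169409,
        0.00029785,  0.00155471]), 'tau': array([ 3.35063152e-03, -5.64528680e+01,  1.23046372e+00, -1.93974084e+01,
        1.12416645e-02,  5.34280800e-03, -5.52901486e-05]), 'eef_pos': array([ 231.12960568, -606.88861579,  209.88705375]), 'tool_rot': array([-3.13990391e+00,  1.79128735e-05,  3.63862947e-01]), 'force': array([0.34608103, 0.23179705, 0.18206807]), 'torque': array([ 0.00734559,  0.0128609 , -0.01649391]), 'gripper_force': 0.0, 'width': 85.46830060624625}
```

View pics/scene0.png

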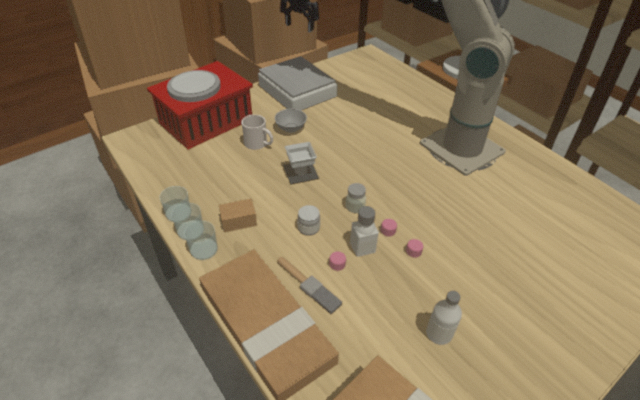

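View pics/top0.png

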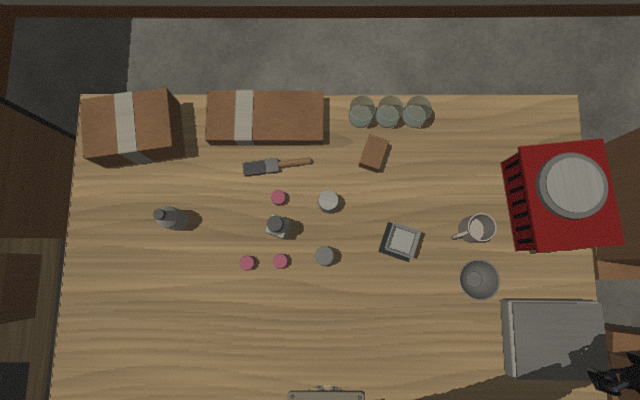

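The scene view shows the square bottle at (365,235) with its cap at (367,215), and the holder at (300,160). In the top view the cap is at about (275,223) and the holder at (402,241). Next I measure both from the cloud and an enlarged crop.

```bash
python3 - <<'E'
from h import *
t=pickle.load(open('top.pkl','rb')); s=pickle.load(open('scene.pkl','rb'))
im=t['image'][...,::-1]
a=cv2.resize(im[195:255,245:315],None,fx=5.7,fy=5.7,interpolation=cv2.INTER_CUBIC)
b=cv2.resize(im[210:270,370:440],None,fx=5.7,fy=5.7,interpolation=cv2.INTER_CUBIC)
cv2.imwrite('pics/crop1.png',np.hstack([a,b]))
for nm,d in(('top',t),('scene',s)):
    c=cloud(d).reshape(-1,3)
    c=c[d['range_z'].ravel()>0]
    # bottle
    r=world(t,276,224,130)
    m=(abs(c[:,0]-r[0])<50)&(abs(c[:,1]-r[1])<50)
    for lo,hi in((128,142),(105,128),(30,78)):
        q=c[m&(c[:,2]>lo)&(c[:,2]<hi)]
        if len(q): print(nm,'bottle',lo,len(q),q.mean(0).round(1),q.min(0).round(1),q.max(0).round(1), cv2.minAreaRect(q[:,:2].astype(np.float32)))
    r=world(t,402,241,60)
    m=(abs(c[:,0]-r[0])<60)&(abs(c[:,1]-r[1])<60)
    for lo,hi in((76,90),(55,66),(4,15)):
        q=c[m&(c[:,2]>lo)&(c[:,2]<hi)]
        if len(q): print(nm,'cup',lo,len(q),q.mean(0).round(1),cv2.minAreaRect(q[:,:2].astype(np.float32)))
E
```

```text
top bottle 128 201 [541.3 132.4 135.4] [521.7 111.7 128.4] [560.9 152.4 141.4] ((541.2787475585938, 131.97901916503906), (39.05991744995117, 40.643192291259766), 0.9468594789505005)
top bottle 105 19 [534.1 121.7 120.5] [520.9 111.9 111.2] [561.9 149.1 127.7] ((537.376220703125, 126.63995361328125), (26.555376052856445, 41.25767517089844), 54.52164840698242)
top bottle 30 87 [533.3 119.8  63.4] [508.8  99.6  30.3] [573.2 165.5  78. ] ((541.5927734375, 132.14346313476562), (54.10391616821289, 54.679443359375), 70.65532684326172)
top cup 76 319 [ 505.4 -206.4   81.3] ((505.4965515136719, -204.13824462890625), (78.04755401611328, 78.97342681884766), 70.81261444091797)
top cup 55 457 [ 505.4 -205.8   60.5] ((505.52996826171875, -205.29197692871094), (57.71398162841797, 57.786617279052734), 70.95828247070312)
top cup 4 314 [ 496.  -183.2    8.1] ((502.7275085449219, -205.9800262451172), (116.66839599609375, 119.1480941772461), 0.09981633722782135)
scene bottle 128 197 [543.2 136.5 134.8] [522.3 114.2 128. ] [564.1 155.1 141.9] ((543.2839965820312, 134.93113708496094), (40.68360137939453, 41.76427459716797), 84.0723648071289)
scene bottle 105 106 [552.3 144.7 117.7] [530.2 118.9 105.3] [563.8 156.1 128. ] ((550.6268310546875, 142.02008056640625), (21.331533432006836, 42.078975677490234), 38.199058532714844)
scene bottle 30 357 [555.6 148.8  54.8] [523.6 103.1  30.1] [574.3 168.3  77.9] ((556.2654418945312, 141.4182586669922), (41.44437789916992, 72.03773498535156), 22.916839599609375)
scene cup 76 215 [ 498.6 -206.1   81.3] ((504.0183410644531, -201.32229614257812), (80.40922546386719, 78.37257385253906), 70.65249633789062)
scene cup 55 259 [ 503.3 -202.6   61.3] ((504.0340576171875, -201.4129638671875), (72.94682312011719, 70.7722396850586), 71.73625183105469)
scene cup 4 428 [ 513.7 -191.2    8.6] ((503.3039855957031, -205.70396423339844), (119.55215454101562, 115.48800659179688), 89.38357543945312)
```

View pics/crop1.png

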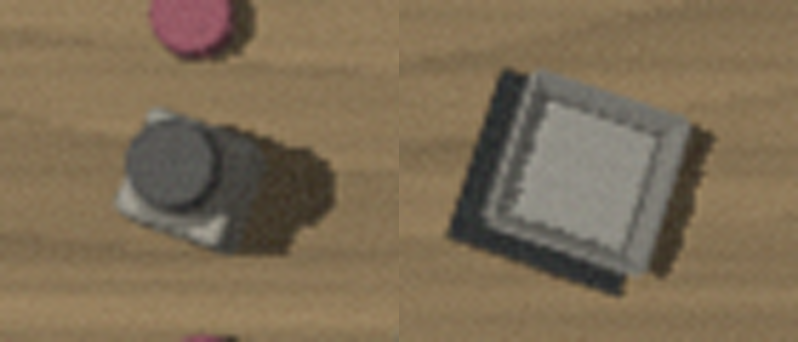

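The crop shows both squares lying at the same angle (about 70.8°), so the bottle needs no turn. The bottle is at about (542,133) and the cup at about (505,-204). Next I compute the approach.

```bash
cat >> h.py <<'E'
from scipy.spatial.transform import Rotation as R
def goto(x,y,z,yaw,s=None):
    s=s or ctrl.read_state(); r=R.from_euler('xyz',s['tool_rot'])
    g=R.from_euler('xyz',[np.pi,0,yaw])
    print('shift cm',(r.inv().apply(np.array([x,y,z])-s['eef_pos'])/10).round(2),'turn',(r.inv()*g).as_rotvec().round(3),'q',s['qpos'].round(2),'yaw',s['tool_rot'].round(3))
E
python3 -c "
from h import *
goto(542.3,133.5,210,1.1)"
```

```text
shift cm [ 55.43 -58.12   0.09] turn [-0.002 -0.001 -0.736] q [ 1.14  0.63  0.04  1.52 -0.03  1.   -0.02] yaw [-3.14   0.     0.364]
```

Emit:
step_arm(commands=[55.4, -58.1, 0, 0, 0, -0.736, 1, 55.4, -58.1, 0, 0, 0, -0.736, 1, 55.4, -58.1, 0, 0, 0, -0.736, 1, 55.4, -58.1, 0, 0, 0, -0.736, 1, 55.4, -58.1, 0, 0, 0, -0.736, 1, 55.4, -58.1, 0, 0, 0, -0.736, 1, 55.4, -58.1, 0, 0, 0, -0.736, 1, 55.4, -58.1, 0, 0, 0, -0.736, 1, 55.4, -58.1, 0, 0, 0, -0.736, 1, 55.4, -58.1, 0, 0, 0, -0.736, 1])

```text
clock: 1.1
eef_pos: [425.2, -144.6, 210.7]
tool_rot: [-3.142, 0.0, 1.099]
force: [1.9, -0.6, -0.2]
width: 85.3
gripper_force: 0.0
```

```bash
python3 -c "
from h import *
goto(542.3,133.5,210,1.1)"
```

```text
shift cm [30.1  -2.2   0.06] turn [-0.     0.    -0.001] q [ 0.44  0.35 -0.23  2.05  0.12  0.75 -0.33] yaw [-3.142  0.     1.099]
```

Emit:
step_arm(commands=[30.1, -2.2, 0, 0, 0, 0, 1, 30.1, -2.2, 0, 0, 0, 0, 1, 30.1, -2.2, 0, 0, 0, 0, 1, 30.1, -2.2, 0, 0, 0, 0, 1, 30.1, -2.2, 0, 0, 0, 0, 1, 30.1, -2.2, 0, 0, 0, 0, 1, 30.1, -2.2, 0, 0, 0, 0, 1, 30.1, -2.2, 0, 0, 0, 0, 1, 30.1, -2.2, 0, 0, 0, 0, 1, 30.1, -2.2, 0, 0, 0, 0, 1])

```text
clock: 2.1
eef_pos: [541.6, 129.5, 210.6]
tool_rot: [-3.142, 0.001, 1.097]
force: [-0.2, 0.1, -0.5]
width: 85.4
gripper_force: 0.0
```

```bash
python3 - <<'E'
from h import *
goto(542.3,133.5,98,1.1)
d=grab('scene')
cv2.imwrite('pics/s1.png',cv2.resize(d['image'][120:280,270:470,::-1],None,fx=4,fy=3.75))
E
```

```text
shift cm [ 0.4  -0.12 11.26] turn [-0.     0.001 -0.003] q [-0.12  0.5  -0.25  1.78  0.16  0.88 -0.91] yaw [-3.142e+00  1.000e-03  1.097e+00]
```

View pics/s1.png

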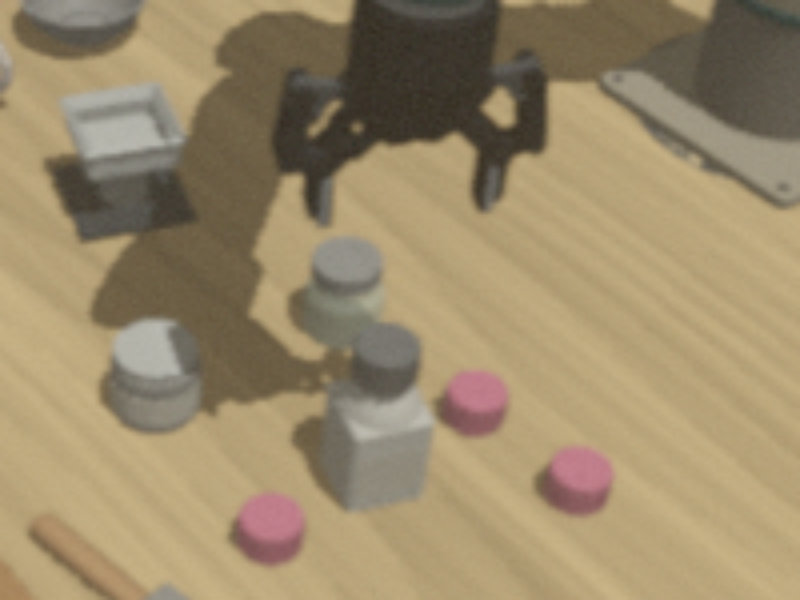

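The picture shows the gripper open above the bottle, whose cap is at (387,360) in the crop, and nothing is in the way of going down. I descend and grip.

Emit:
step_arm(commands=[0.4, -0.1, 3, 0, 0, 0, 1, 0.4, -0.1, 6, 0, 0, 0, 1, 0.4, -0.1, 8, 0, 0, 0, 1, 0.4, -0.1, 9.5, 0, 0, 0, 1, 0.4, -0.1, 10.5, 0, 0, 0, 1, 0.4, -0.1, 11.1, 0, 0, 0, 1, 0.4, -0.1, 11.2, 0, 0, 0, 1, 0.4, -0.1, 11.2, 0, 0, 0, 1])

```text
clock: 2.95
eef_pos: [543.3, 135.6, 99.2]
tool_rot: [3.141, -0.001, 1.1]
force: [0.0, -0.1, 0.5]
width: 85.3
gripper_force: 0.0
```

Emit:
step_arm(commands=[0, 0, 0, 0, 0, 0, 0.6, 0, 0, 0, 0, 0, 0, 0.55, 0, 0, 0, 0, 0, 0, 0.5, 0, 0, 0, 0, 0, 0, 0.4, 0, 0, 0, 0, 0, 0, 0.3, 0, 0, 0, 0, 0, 0, 0.2, 0, 0, 0, 0, 0, 0, 0, 0, 0, 0, 0, 0, 0, 0, 0, 0, 0, 0, 0, 0, 0])

```text
clock: 3.85
eef_pos: [543.3, 135.8, 99.5]
tool_rot: [3.141, -0.001, 1.1]
force: [-0.9, -0.6, 6.2]
width: 40.0
gripper_force: 59.6
```

```bash
python3 - <<'E'
from h import *
d=grab('scene'); s=ctrl.read_state(); print(s['eef_pos'],s['force'],s['width'])
cv2.imwrite('pics/s2.png',cv2.resize(d['image'][170:270,310:430,::-1],None,fx=6,fy=6,interpolation=cv2.INTER_CUBIC))
E
```

```text
[543.29423891 135.84976268  99.54436501] [-0.54872767 -0.02664726  4.27070837] 40.21494947836769
```

View pics/s2.png

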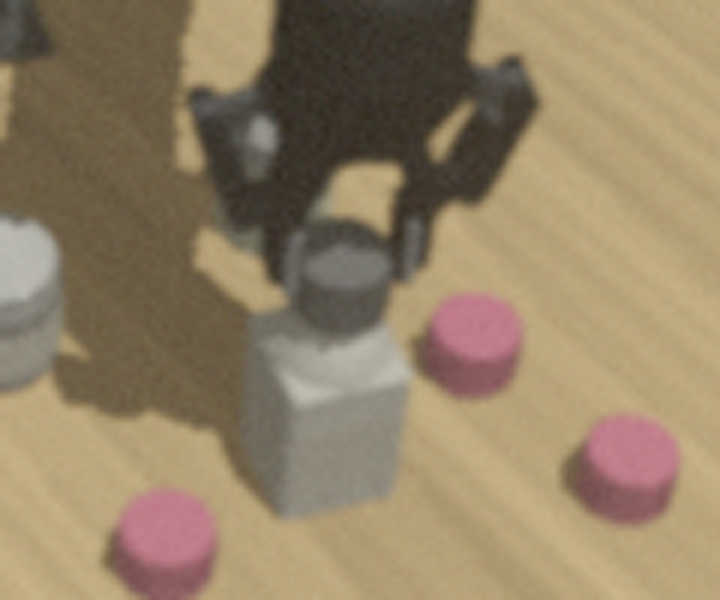

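The picture shows both fingers on the cap with the bottle upright. I lift it.

Emit:
step_arm(commands=[0, 0, -1, 0, 0, 0, 0, 0, 0, -2.5, 0, 0, 0, 0, 0, 0, -4.5, 0, 0, 0, 0, 0, 0, -6.5, 0, 0, 0, 0, 0, 0, -8.5, 0, 0, 0, 0, 0, 0, -10.5, 0, 0, 0, 0, 0, 0, -12, 0, 0, 0, 0, 0, 0, -13, 0, 0, 0, 0, 0, 0, -13, 0, 0, 0, 0, 0, 0, -13, 0, 0, 0, 0])

```text
clock: 4.9
eef_pos: [542.4, 135.5, 228.2]
tool_rot: [-3.141, 0.001, 1.1]
force: [-0.4, -1.0, -3.7]
width: 39.9
gripper_force: 61.3
```

```bash
python3 - <<'E'
from h import *
s=ctrl.read_state(); print(s['eef_pos'],s['force'],s['width'])
goto(504.8,-203.5,230,1.1)
E
```

```text
[542.42425065 135.52941828 228.21254712] [-0.39829235 -1.0457105  -3.73778103] 39.852712493180405
shift cm [-31.92  12.03  -0.16] turn [-0.001  0.001 -0.   ] q [-0.12  0.49 -0.26  1.75  0.15  0.93 -0.91] yaw [-3.141e+00  1.000e-03  1.100e+00]
```

Emit:
step_arm(commands=[-0.6, 0.2, 0, 0, 0, 0, 0, -2, 0.7, 0, 0, 0, 0, 0, -4, 1.5, 0, 0, 0, 0, 0, -6, 2.3, 0, 0, 0, 0, 0, -8, 3, 0, 0, 0, 0, 0, -10, 3.8, 0, 0, 0, 0, 0, -12, 4.5, 0, 0, 0, 0, 0, -14, 5.3, 0, 0, 0, 0, 0, -16, 6, 0, 0, 0, 0, 0, -18, 6.8, 0, 0, 0, 0, 0])

```text
clock: 5.9
eef_pos: [520.5, -58.0, 228.2]
tool_rot: [-3.14, 0.001, 1.098]
force: [-0.1, 1.0, -3.4]
width: 39.8
gripper_force: 61.3
```

Emit:
step_arm(commands=[-2, 0.8, 0, 0, 0, 0, 0, -4, 1.5, 0, 0, 0, 0, 0, -6, 2.3, 0, 0, 0, 0, 0, -8, 3, 0, 0, 0, 0, 0, -10, 3.8, 0, 0, 0, 0, 0, -12, 4.6, 0, 0, 0, 0, 0, -13.2, 5, 0, 0, 0, 0, 0, -13.7, 5.2, 0, 0, 0, 0, 0, -13.7, 5.2, 0, 0, 0, 0, 0, -13.7, 5.2, 0, 0, 0, 0, 0])

```text
clock: 6.9
eef_pos: [506.1, -199.9, 228.6]
tool_rot: [-3.141, -0.001, 1.101]
force: [0.0, -0.7, -2.7]
width: 40.1
gripper_force: 61.4
```

Emit:
step_arm(commands=[0, 0, 0, 0, 0, 0, 0, 0, 0, 0, 0, 0, 0, 0, 0, 0, 0, 0, 0, 0, 0])

```text
clock: 7.2
eef_pos: [506.2, -200.7, 228.8]
tool_rot: [3.142, -0.0, 1.101]
force: [0.6, -0.3, -2.0]
width: 40.1
gripper_force: 61.3
```

```bash
python3 - <<'E'
from h import *
s=ctrl.read_state(); print(s['eef_pos'],s['force'],s['width'],s['tool_rot'],s['qpos'].round(2))
d=grab('scene')
cv2.imwrite('pics/s3.png',cv2.resize(d['image'][80:190,235:365,::-1],None,fx=5.4,fy=5.4,interpolation=cv2.INTER_CUBIC))
c=cloud(d).reshape(-1,3); t=s['eef_pos']; z0=t[2]-99.5
m=(abs(c[:,0]-t[0])<60)&(abs(c[:,1]-t[1])<60)
for lo,hi in((10,75),):
    q=c[m&(c[:,2]>z0+lo)&(c[:,2]<z0+hi)]; print(len(q),q.min(0),q.max(0))
    np.save('bot.npy',q); print(cv2.minAreaRect(q[:,:2].astype(np.float32)))
    for a,b in((10,30),(30,50),(50,75)):
        w=q[(q[:,2]>z0+a)&(q[:,2]<z0+b)]; print(len(w),cv2.minAreaRect(w[:,:2].astype(np.float32)))
d=grab('top',None)
E
```

```text
[ 506.17620552 -200.67226021  228.77813958] [ 0.57546014 -0.26493234 -2.04734622] 40.08104404736157 [ 3.14151264e+00 -5.90870482e-05  1.10082980e+00] [ 0.48  0.46 -0.22  1.79  0.13  0.91 -0.27]
431 [ 486.08692717 -235.66433623  139.33937504] [ 538.56343974 -167.29631744  204.082085  ]
((520.0073852539062, -193.47296142578125), (41.031700134277344, 73.73930358886719), 28.55364227294922)
124 ((518.5760498046875, -194.853759765625), (37.19731140136719, 72.68187713623047), 28.55364418029785)
132 ((519.0166015625, -192.21522521972656), (35.821388244628906, 71.25711059570312), 30.133256912231445)
175 ((519.7039184570312, -190.05453491210938), (37.52218246459961, 67.80995178222656), 32.98956298828125)
```

View pics/s3.png

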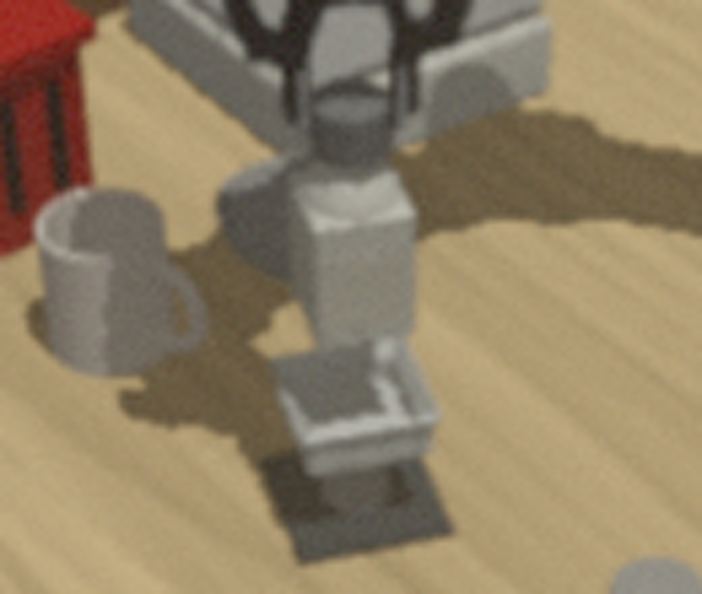

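```bash
cat > face.py <<'E'
from h import *
def faces(q,c0,ang0,half=27,only=None):
    "fit the two seen upright faces; give tilt vector, yaw and centre of box"
    out=[]
    for k in(0,90):
        a=np.radians(ang0+k); n=np.array([np.cos(a),np.sin(a),0]); t=np.array([-n[1],n[0],0])
        m=(abs((q-c0)@n-half)<10)&(abs((q-c0)@t)<half-2)
        for _ in range(8):
            p=q[m]; mu=p.mean(0); v=np.linalg.svd(p-mu)[2][2]; v*=np.sign(v@n); m=(abs((q-mu)@v)<3)&(abs((q-c0)@t)<half-1)&(abs((q-c0)@n-half)<14)
        out.append((v,mu,m.sum()))
        print(k,m.sum(),'yaw',np.degrees(np.arctan2(v[1],v[0])).round(2)-k,'lean(rad, +=face up)',v[2].round(3),'rms',((p-mu)@v).std().round(2))
    A=np.array([o[0][:2]/np.linalg.norm(o[0][:2]) for o in out]); return out,A
E
python3 - <<'E'
from face import *
s=ctrl.read_state(); t=s['eef_pos']; d=pickle.load(open('scene.pkl','rb'))
c=cloud(d).reshape(-1,3); z0=t[2]-99.5
for nm,q0,dd in(('now',np.array([t[0],t[1],z0]),d),):
    m=(abs(c[:,0]-t[0])<60)&(abs(c[:,1]-t[1])<60)&(c[:,2]>z0+6)&(c[:,2]<z0+76)
    out,A=faces(c[m],q0,-19.2)
    for zz in(z0,z0+40):  # centre at this height
        b=[o[0]@o[1]-o[0][2]*zz-27 for o in out]; print('z',zz,np.linalg.solve(np.array([o[0][:2] for o in out]),b).round(1))
# cup, same camera: flared outer lip tops at z 83
m=(abs(c[:,0]-505)<55)&(abs(c[:,1]+204)<55)&(c[:,2]>78)&(c[:,2]<87)
q=c[m]; print(len(q),cv2.minAreaRect(q[:,:2].astype(np.float32)))
d=pickle.load(open('top.pkl','rb')); c=cloud(d).reshape(-1,3)
m=(abs(c[:,0]-505)<55)&(abs(c[:,1]+204)<55)&(c[:,2]>78)&(c[:,2]<87)
q=c[m]; print('top',len(q),cv2.minAreaRect(q[:,:2].astype(np.float32)))
E
```

```text
0 120 yaw -15.77 lean(rad, +=face up) -0.007 rms 1.14
90 308 yaw -19.299999999999997 lean(rad, +=face up) -0.018 rms 1.47
z 129.24770647330183 [ 502.  -204.5]
z 169.24770647330183 [ 502.4 -203.9]
164 ((503.2214660644531, -202.66976928710938), (83.9404067993164, 77.5045166015625), 71.48523712158203)
top 130 ((508.2986755371094, -194.06100463867188), (57.26041793823242, 77.58032989501953), 70.80125427246094)
```

The picture shows the bottle hanging upright over the cup and parallel to it. I shift by about 1.5 mm and lower.

Emit:
step_arm(commands=[0.15, 0.05, 1, 0, 0, 0, 0, 0.15, 0.05, 2.5, 0, 0, 0, 0, 0.15, 0.05, 4, 0, 0, 0, 0, 0.15, 0.05, 4.5, 0, 0, 0, 0, 0.15, 0.05, 5, 0, 0, 0, 0, 0.15, 0.05, 5.2, 0, 0, 0, 0, 0.15, 0.05, 5.4, 0, 0, 0, 0, 0.15, 0.05, 5.5, 0, 0, 0, 0, 0.15, 0.05, 5.5, 0, 0, 0, 0])

```text
clock: 8.2
eef_pos: [507.3, -200.1, 173.9]
tool_rot: [3.141, -0.0, 1.1]
force: [0.1, 0.2, -3.0]
width: 40.1
gripper_force: 61.3
```

```bash
python3 -c "
from h import *
s=ctrl.read_state(); print(s['eef_pos'],s['force'],s['torque'],s['width'],s['tool_rot'])"
```

```text
[ 507.3285061  -200.13374469  173.94819353] [ 0.06923978  0.24813437 -3.01449834] [ 0.00367204 -0.05431854 -0.02772449] 40.055160577169815 [ 3.14105070e+00 -1.19716246e-04  1.09981112e+00]
```

Emit:
step_arm(commands=[0, 0, 0.2, 0, 0, 0, 0, 0, 0, 0.4, 0, 0, 0, 0, 0, 0, 0.6, 0, 0, 0, 0, 0, 0, 0.8, 0, 0, 0, 0, 0, 0, 0.8, 0, 0, 0, 0])

```text
clock: 8.7
eef_pos: [506.9, -200.1, 165.4]
tool_rot: [-3.141, 0.0, 1.1]
force: [0.5, -0.2, -3.6]
width: 39.7
gripper_force: 61.3
```

Emit:
step_arm(commands=[0, 0, 0.2, 0, 0, 0, 0, 0, 0, 0.4, 0, 0, 0, 0, 0, 0, 0.5, 0, 0, 0, 0, 0, 0, 0.5, 0, 0, 0, 0])

```text
clock: 9.1
eef_pos: [507.0, -200.1, 160.5]
tool_rot: [-3.141, 0.0, 1.1]
force: [0.3, 0.8, -3.4]
width: 39.8
gripper_force: 61.3
```

Emit:
step_arm(commands=[0, 0, 0.1, 0, 0, 0, 0, 0, 0, 0.15, 0, 0, 0, 0, 0, 0, 0.15, 0, 0, 0, 0, 0, 0, 0.15, 0, 0, 0, 0])

```text
clock: 9.5
eef_pos: [507.4, -200.2, 159.7]
tool_rot: [3.141, -0.0, 1.1]
force: [-1.5, 0.2, 1.3]
width: 39.9
gripper_force: 61.8
```

```bash
python3 - <<'E'
from face import *
d=grab('scene'); s=ctrl.read_state(); print(s['eef_pos'],s['force'],s['torque'])
cv2.imwrite('pics/s4.png',cv2.resize(d['image'][80:190,235:365,::-1],None,fx=5.4,fy=5.4,interpolation=cv2.INTER_CUBIC))
c=cloud(d).reshape(-1,3); t=s['eef_pos']; z0=60
m=(abs(c[:,0]-t[0])<60)&(abs(c[:,1]-t[1])<60)&(c[:,2]>z0+28)&(c[:,2]<z0+76)
out,A=faces(c[m],np.array([t[0],t[1],z0]),-19.2)
b=[o[0]@o[1]-o[0][2]*80-27 for o in out]; print(np.linalg.solve(np.array([o[0][:2] for o in out]),b).round(1))
E
```

```text
[ 507.41296887 -200.23184443  159.63908196] [-0.89520634  0.19739765  3.30499021] [-0.03872232  0.17232686 -0.02274697]
0 74 yaw -15.97 lean(rad, +=face up) 0.01 rms 1.16
90 184 yaw -19.299999999999997 lean(rad, +=face up) 0.007 rms 1.54
[ 503.6 -202. ]
```

View pics/s4.png

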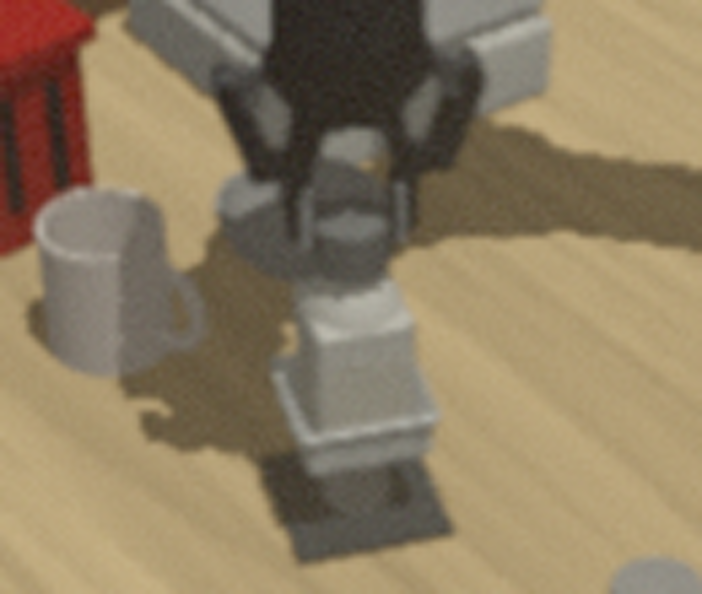

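The picture shows the bottle standing square in the cup, and the force has turned upward, so it is seated. I press in steps.

Emit:
step_arm(commands=[0, 0, 0.1, 0, 0, 0, 0, 0, 0, 0.2, 0, 0, 0, 0, 0, 0, 0.3, 0, 0, 0, 0, 0, 0, 0.4, 0, 0, 0, 0, 0, 0, 0.4, 0, 0, 0, 0])

```text
clock: 10.05
eef_pos: [507.6, -200.3, 156.1]
tool_rot: [3.14, -0.0, 1.1]
force: [-2.4, -0.4, 8.0]
width: 39.9
gripper_force: 62.4
```

Emit:
step_arm(commands=[0, 0, 0.1, 0, 0, 0, 0, 0, 0, 0.2, 0, 0, 0, 0, 0, 0, 0.3, 0, 0, 0, 0, 0, 0, 0.35, 0, 0, 0, 0, 0, 0, 0.35, 0, 0, 0, 0])

```text
clock: 10.55
eef_pos: [507.8, -200.4, 153.0]
tool_rot: [3.14, 0.0, 1.1]
force: [-2.1, 0.7, 10.7]
width: 40.2
gripper_force: 62.7
```

Emit:
step_arm(commands=[0, 0, 0.1, 0, 0, 0, 0, 0, 0, 0.1, 0, 0, 0, 0, 0, -0.03, 0.1, 0, 0, -0.1, 0, -0.01, -0.05, 0.1, 0, 0, -0.2, 0, -0.01, -0.08, 0.1, 0, 0, -0.3, 0, -0.02, -0.1, 0.1, 0, 0, -0.4, 0, -0.02, -0.1, 0.1, 0, 0, -0.4, 0])

```text
clock: 11.25
eef_pos: [507.1, -199.7, 152.2]
tool_rot: [3.139, 0.0, 1.502]
force: [-2.1, 1.5, 10.8]
width: 40.2
gripper_force: 62.7
```

```bash
python3 -c "
from h import *
s=ctrl.read_state(); print(s['eef_pos'],s['force'],s['torque'],s['width'],s['tool_rot'],s['qpos'].round(2))"
```

```text
[ 507.09510038 -199.72010663  152.1583728 ] [-2.09167432  1.54949984 10.75307635] [0.24235647 0.43993441 0.04313541] 40.17812892273675 [3.13928580e+00 1.13528181e-04 1.50198780e+00] [ 0.54  0.57 -0.32  1.87  0.25  0.74  0.01]
```

Emit:
step_arm(commands=[0, -0.03, 0.02, 0, 0, -0.1, 0, -0.01, -0.05, 0.03, 0, 0, -0.2, 0, -0.01, -0.08, 0.03, 0, 0, -0.3, 0, -0.02, -0.1, 0.03, 0, 0, -0.4, 0, -0.03, -0.13, 0.03, 0, 0, -0.5, 0, -0.03, -0.13, 0.03, 0, 0, -0.5, 0])

```text
clock: 11.85
eef_pos: [505.7, -199.8, 151.8]
tool_rot: [3.14, 0.001, 2.002]
force: [-2.7, 0.5, 11.2]
width: 40.2
gripper_force: 62.8
```

Emit:
step_arm(commands=[0, -0.03, 0, 0, 0, -0.1, 0, -0.01, -0.05, 0, 0, 0, -0.2, 0, -0.01, -0.08, 0, 0, 0, -0.3, 0, -0.02, -0.1, 0, 0, 0, -0.4, 0, -0.03, -0.13, 0, 0, 0, -0.5, 0, -0.03, -0.13, 0, 0, 0, -0.55, 0, -0.03, -0.13, 0, 0, 0, -0.55, 0])

```text
clock: 12.55
eef_pos: [504.6, -200.6, 151.8]
tool_rot: [3.141, 0.002, 2.551]
force: [-2.9, 1.1, 10.7]
width: 39.7
gripper_force: 62.8
```

```bash
python3 - <<'E'
from h import *
s=ctrl.read_state(); print(s['eef_pos'],s['force'],s['torque'],s['width'],s['tool_rot'],s['qpos'].round(2))
d=grab('scene')
cv2.imwrite('pics/s5.png',cv2.resize(d['image'][80:190,235:365,::-1],None,fx=5.4,fy=5.4,interpolation=cv2.INTER_CUBIC))
E
```

```text
[ 504.61391254 -200.59989855  151.77997351] [-2.8772039   1.05905821 10.74328471] [ 0.25843721  0.52205163 -0.02717043] 39.731425133260124 [3.14072873e+00 1.72523333e-03 2.55079333e+00] [ 0.73  0.62 -0.62  1.87  0.48  0.81  0.84]
```

View pics/s5.png

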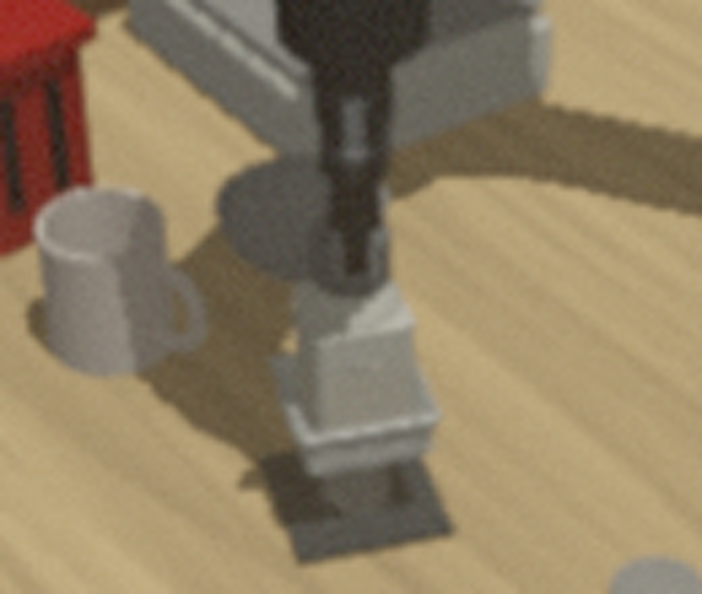

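The tool has turned 83°, with the bottle still square in the cup. I lift slowly.

Emit:
step_arm(commands=[0, 0, -0.2, 0, 0, 0, 0, 0, 0, -0.4, 0, 0, 0, 0, 0, 0, -0.6, 0, 0, 0, 0, 0, 0, -0.9, 0, 0, 0, 0, 0, 0, -1.2, 0, 0, 0, 0, 0, 0, -1.2, 0, 0, 0, 0])

```text
clock: 13.2
eef_pos: [504.1, -201.0, 162.6]
tool_rot: [3.141, 0.001, 2.55]
force: [-0.7, 0.1, 0.4]
width: 39.7
gripper_force: 61.6
```

Emit:
step_arm(commands=[0, 0, -0.4, 0, 0, 0, 0, 0, 0, -0.9, 0, 0, 0, 0, 0, 0, -1.8, 0, 0, 0, 0, 0, 0, -3, 0, 0, 0, 0, 0, 0, -4.3, 0, 0, 0, 0, 0, 0, -5.6, 0, 0, 0, 0, 0, 0, -6.9, 0, 0, 0, 0, 0, 0, -7.8, 0, 0, 0, 0, 0, 0, -8.3, 0, 0, 0, 0, 0, 0, -8.3, 0, 0, 0, 0])

```text
clock: 14.2
eef_pos: [504.1, -201.0, 246.1]
tool_rot: [3.141, 0.001, 2.55]
force: [0.2, -0.1, -0.2]
width: 39.8
gripper_force: 61.6
```

Emit:
step_arm(commands=[0, 0, 0, 0, 0, 0, 0, 0, 0, 0, 0, 0, 0, 0, 0, 0, 0, 0, 0, 0, 0, 0, 0, 0, 0, 0, 0, 0, 0, 0, 0, 0, 0, 0, 0])

```text
clock: 14.7
eef_pos: [503.7, -200.8, 245.2]
tool_rot: [3.142, -0.0, 2.55]
force: [0.4, 0.5, 0.2]
width: 39.9
gripper_force: 61.6
```

```bash
python3 - <<'E'
from face import *
d=grab('scene'); s=ctrl.read_state(); print(s['eef_pos'],s['force'],s['width'],abs(s['qd']).max())
cv2.imwrite('pics/s6.png',cv2.resize(d['image'][60:190,225:375,::-1],None,fx=4.6,fy=4.6,interpolation=cv2.INTER_CUBIC))
c=cloud(d).reshape(-1,3)
m=(abs(c[:,0]-505)<60)&(abs(c[:,1]+202)<60)&(c[:,2]>88)&(c[:,2]<136)
out,A=faces(c[m],np.array([505,-202,60]),-19.2)
b=[o[0]@o[1]-o[0][2]*80-27 for o in out]; print(np.linalg.solve(np.array([o[0][:2] for o in out]),b).round(1))
E
```

```text
[ 503.74028768 -200.82385234  245.26998824] [ 0.33899392 -0.13881456 -1.12016177] 39.92183946091749 0.003966390683841634
0 60 yaw -18.26 lean(rad, +=face up) -0.004 rms 0.8
90 205 yaw -19.549999999999997 lean(rad, +=face up) 0.002 rms 1.54
[ 503.3 -202.2]
```

View pics/s6.png

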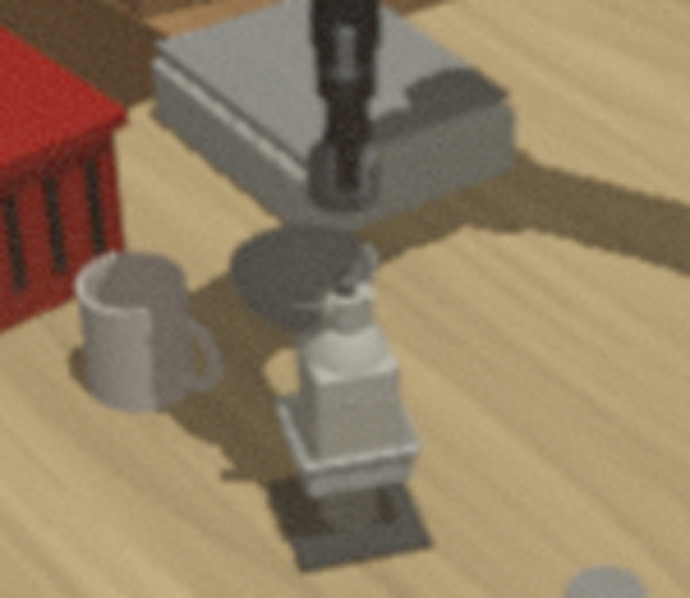

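The picture shows the cap held level at (343,180), well clear of the open neck at (348,290), with the bottle upright in the cup.

```bash
python3 -c "
from cell import ctrl
print(ctrl.finish_job())"
```

```text
the job is handed in; nothing more can be done
None
```

I handed the job in at about 15 s. The bottle is seated upright in the cup, and the cap was pressed, twisted free and is held level about 6 cm above the mouth. No verdict came back.

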